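Hold a cuvette in the photometer's light path

ROBOT

A 7-joint arm with a two-finger parallel gripper is mounted at the origin on a cart in front of the work surface, level with it; the furniture and walls round the work are solid. World frame = base frame: x ahead of the robot, y to its left, z up, the work surface at z = 0. Lengths are in mm, angles in rad, forces in N, time in s.
With the tool pointing down it reaches from about 425 to 950 mm from the base axis. Payload 16.7 kg.
Tool frame: the origin (TCP) lies where the fingers leave the gripper's body, on its centre line; the fingertips stand 97 mm ahead of it and the grasp point (between the pads) lies 78 mm ahead of it; z points along the fingers, y is the line along which they close (so a half turn about z gives the same grasp; the last joint's range is limited). The gripper opens to 94 mm and grips with 3 to 60 N. Pads are 16 mm wide; open, the fingers measure 119 mm over their backs; the gripper's body (75 mm by 177 mm) begins 78 mm behind the grasp point.
Start: joints at [0.955, 0.426, 0.074, 1.606, -0.034, 1.111, -0.067], TCP at [303.735, -602.765, 302.667] pointing down, gripper open.
Joint ranges: [-2.85, 2.85], [-0.5, 2.14], [-1.23, 1.37], [0.21, 2.46], [-1.02, 4.16], [0.16, 2.05], [-2.73, 2.73]. Speed limits (rad/s): [1.89, 1.89, 2.39, 2.39, 3.01, 3.01, 3.01].

INTERFACE

Orientations are given as a rotation vector (axis times angle).
In Python, from plant import ctrl gives the robot as it stands.
- The arm moves only by the tool send_rows, never from a script. Its argument "rows" is one flat list of numbers, 7 for each row, row after row: the shift along the tool's x, y, z normalised to -1 to 1, where 1 is 5 cm, then the turn, a rotation vector about the tool's x, y, z normalised to -1 to 1, where 1 is 30 degrees, then the opening, from 0 (shut) to 1 (fully open). A call has 1 to 5 rows; each row shifts and turns the commanded pose from where the row before left it, along the tool's axes as they then stand; what a row does not reach is not made up. A row lasts 1/8 s, in which the tool goes at most 62.5 mm and 10.7 degrees, less where a joint would pass 70% of its speed; a pose out of reach is approached as far as the arm can. A call with a number of a shift or a turn outside -1 to 1 is refused whole. A call with a gripper value outside its range is refused whole. The fingers move at their own pace and stop on an object; "squeeze" is the grip in N (left out, the last holds). Time passes only in rows, so rows that do not move let the fingers close. It gives the time, the measured TCP pose, the force, the opening and the grip force at its end, in the units of the state.
- ctrl.state(): the state, without advancing time (a new reading comes with each control period).
- ctrl.get_image(name): name is "scene" or "top" or "wrist"; returns the picture (420x560x3 uint8, red, green, blue); there is no depth.
- ctrl.camera_params(name): a dict with "camera_matrix" (3x3 intrinsics, pixels), "world_to_cam" (4x4, takes a point from world to camera coordinates); the wrist camera has in their place "tool_from_camera" (4x4, takes a point from camera to tool coordinates, whose origin is the TCP and whose axes are the flange's). Camera axes: x right, y down, z forward; pixel columns grow to the right and rows downward; lengths in mm; the calibration is good to about 2 mm. A picture is of the moment at which its call begins: read the wrist's pose just before it. camera_params takes no time and is no camera call.
- ctrl.close_job(): hands the job in; it is judged then, once.
The state is a dict: "time_s": time; "q": joint angles; "qd": joint speeds; "effort": joint torques, N m; "tool_pos": TCP position; "tool_rot": TCP orientation; "contact_force": force on the tool from outside, world axes, zero at the start; "torque": the same for the moment, N m; "gripper_width": finger opening in mm; "grasp_force": force on a finger pad.
Only numpy, scipy, OpenCV 4.12 (cv2) and the standard library are available. Lean on these libraries where they do the work, as an engineer would, in place of code of your own. Each camera call takes 0.05 s, during which the arm holds its last target. There are 200 camera calls.

TASK

Lock the photometer's lamp first: slide the barrel bolt along its track until it is fully home in its keeper. Then take the longer of the two cuvettes out of the rack by its two frosted broad faces, never touching its clear end windows, and hold it upright in the middle of the light path between lamp and detector, with the beam going straight in at one clear window and out at the other. Finish while holding it there, still and clear of the instrument, with the bolt still home; leave the shorter cuvette and the other things where they are.

Things in the scene. Friction and masses are not known exactly. Their poses are not given: they have to be found in the camera images.
- beam (a point): Middle of the photometer's light path (fixed): 70 mm above the worktop, half-way along the open 90 mm gap between the black round snouts (26 mm diameter) of lamp (+y end) and detector (-y end). y axis: along the beam, level, towards the lamp; z up; -x: the side where the bolt runs. Grey housings 70 mm wide stand from 68 mm out along y either way, at most 103 mm above the worktop.
- photometer: The whole photometer, fixed; origin on the worktop straight under the middle of the beam, axes like beam. Base plate: x from -100 to +50 mm, y from -132 to +132 mm, its top 10 mm above the worktop.
- bolt_knob (a point): Middle of the upright steel knob of the barrel bolt: round peg, 14 mm diameter, from 38 to 64 mm above the worktop (this point at 52). It runs 75 mm to the -x side of the beam, parallel to it, and goes towards +y (lamp end, keeper) with the bolt. Axes like beam. The bolt's collars and keeper, 24 mm wide, rise to 35 mm above the worktop; nothing higher within 35 mm of the knob's path.
- bolt (a joint): Travel of the bolt in m: 0 fully drawn, 0.035 fully home in the keeper against its stop (it moves along +y of beam). Friction about 2 N; it stays where it is left.
- long_cell_center (a point): Centre (half-way up) of the longer cuvette: 45 mm tall, 24 long, 18 wide, 32 g. x axis: across the two frosted whitish faces (24 x 45 mm, 18 mm apart) to grip; y: through the clear end windows (14 mm wide, set in 2 mm from the frosted faces); z up. Stands loosely in a rack socket, bottom 4 mm above the worktop. A narrower stopper rises 6 mm above its top.
- long_cell: The longer cuvette as a whole; origin at the centre of its underside, axes like its centre.
- long_cell_frosted: The two frosted faces of the longer cuvette; origin at the centre of the cell's underside.
- long_cell_windows: The two clear end windows of the longer cuvette, never to be touched by the fingers; origin at the centre of the cell's underside.
- short_cell_center (a point): Centre of the shorter cuvette, same make, 45 mm tall and 18 mm wide but only 12 mm long; leave it in the other socket of the rack. Which socket holds which changes.
- cell_rack: Grey cuvette rack, fixed, 50 mm (x) by 136 mm (y), top 14 mm above the worktop; origin at the centre of its underside. Two sockets at y = +36 and -36 mm, 21 x 27 mm, 10 mm deep. A cell standing there must be gripped by its upper half, fingertips at least 17 mm above the worktop.
- oil_bottle_center (a point): Small dark dropper bottle, 23 mm diameter, 58 mm tall, half-way up; a bystander.
- tally_center (a point): Round tally counter, 54 x 45 x 18 mm, its centre; a bystander.
- lab_timer_center (a point): Lab timer, 56 x 62 x 20 mm, its centre; a bystander.
Things that resemble listed ones, but are neither listed nor needed, are in the scene too. What is shaped like the long_cell but orange is not meant.

How it is judged:
By the outcome, as a careful person would: the job done as asked, in the order asked, and still so for the second after the job is handed in, while the arm keeps its last pose, push and grip.
It also fails if it takes over 48 s, if anything falls off the work surface, if the arm or the gripper's body presses on something with over 40 N, if the wrist force passes 120 N, or if a joint passes its speed limit or range.

## Working session

There is one attempt and no reset: what is moved stays moved. The work goes in short steps, Python scripts to look and compute and a tool call to move; the robot and the scene stay as the last step left them, time stands still between calls to the robot, and variables do not carry over. Pictures are saved under pics/ and viewed, at most 13 in all, crops included, and the job is handed in when it is done.

Besides the shell and the picture viewer there is one more tool, called after "Emit:" in YAML: its name, and indented under it one key for each argument. send_rows: Moves the arm, as the interface text tells. Scaled input: -1 to 1 covers 5 cm each way for a shift and 30 degrees each way for a turn. Its arguments: {"type":"object","properties":{"rows":{"type":"array","items":{"type":"number","minimum":-1,"maximum":1}},"squeeze":{"type":"number"}},"required":["rows"]}

```bash
mkdir -p pics; ls
python3 - <<'E'
from plant import ctrl
import cv2
print(ctrl.state())
for n in("scene","top","wrist"):
    p=ctrl.camera_params(n); print(n,{k:v.round(3).tolist() if hasattr(v,'round') else v for k,v in p.items()})
for n in("scene","top"):
    cv2.imwrite(f"pics/{n}0.png",cv2.cvtColor(ctrl.get_image(n),cv2.COLOR_RGB2BGR))
E
```

```text
pics
{'time_s': 0.0, 'q': array([ 0.95448933,  0.42671523,  0.07383804,  1.60659627, -0.03411387,
        1.11077066, -0.0670926 ]), 'qd': array([ 7.22484523e-04,  1.29671481e-03,  5.86534164e-04,  2.50111407e-04,
       -9.58275798e-04,  1.79609140e-03, -7.52886955e-05]), 'effort': array([ 6.54947671e-04, -9.35808492e+01,  3.66762489e+00, -4.54198623e+01,
       -4.88210167e-02,  1.98784325e-02,  1.92157654e-04]), 'tool_pos': array([ 303.62918115, -602.51463482,  301.99106217]), 'tool_rot': array([-3.05526795e+00, -7.26318491e-01,  5.56449904e-04]), 'contact_force': array([ 0.51646661, -0.17609835, -0.25649631]), 'torque': array([0.02330701, 0.00975052, 0.02503334]), 'grasp_force': 0.0, 'gripper_width': 93.97382527287533}
scene {'camera_matrix': [[414.001, 0.0, 272.017], [0.0, 414.001, 210.619], [0.0, 0.0, 1.0]], 'world_to_cam': [[0.756, -0.654, -0.019, -433.954], [-0.463, -0.515, -0.722, 226.565], [0.462, 0.555, -0.692, 709.042], [0.0, 0.0, 0.0, 1.0]]}
top {'camera_matrix': [[386.693, 0.0, 274.607], [0.0, 386.693, 209.536], [0.0, 0.0, 1.0]], 'world_to_cam': [[0.076, -0.997, -0.003, -104.038], [-0.97, -0.073, -0.232, 517.58], [0.231, 0.021, -0.973, 887.475], [0.0, 0.0, 0.0, 1.0]]}
wrist {'camera_matrix': [[327.324, 0.0, 279.829], [0.0, 327.324, 214.877], [0.0, 0.0, 1.0]], 'tool_from_camera': [[-0.001, -0.959, -0.283, 82.012], [1.0, -0.001, -0.001, 0.103], [0.0, -0.283, 0.959, -82.266], [0.0, 0.0, 0.0, 1.0]]}
```

View pics/scene0.png

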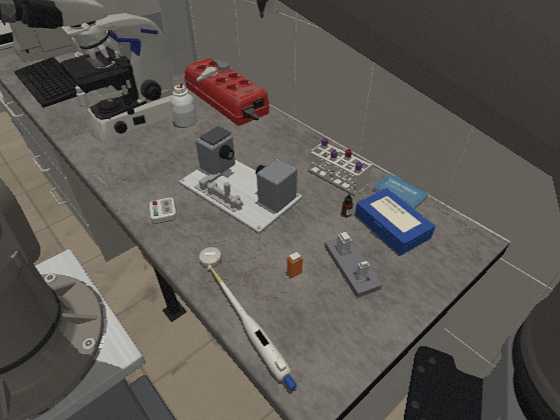

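View pics/top0.png

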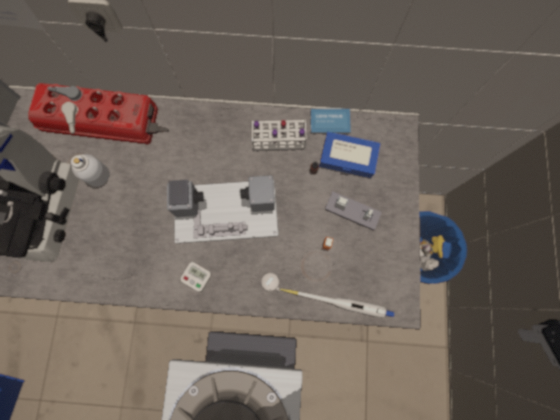

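The scene view shows the photometer at (240,180) and the rack at (352,262). In the top view they are at (225,210) and (353,210). I'll enlarge both for measurement.

```bash
cat > h.py <<'E'
import numpy as np, cv2
from plant import ctrl
from scipy.spatial.transform import Rotation as R
def save(n,im): cv2.imwrite(n,cv2.cvtColor(im,cv2.COLOR_RGB2BGR))
def cam(n,st=None):
    p=ctrl.camera_params(n);K=np.array(p["camera_matrix"])
    if n!="wrist": return K,np.array(p["world_to_cam"])
    T=np.eye(4);T[:3,:3]=R.from_rotvec(st["tool_rot"]).as_matrix();T[:3,3]=st["tool_pos"]
    return K,np.linalg.inv(T@np.array(p["tool_from_camera"]))
def back(c,u,v,z):
    K,M=c;d=M[:3,:3].T@np.linalg.solve(K,[u,v,1]);o=-M[:3,:3].T@M[:3,3]
    return o+d*(z-o[2])/d[2]
def proj(c,P):
    K,M=c;q=(np.atleast_2d(P)@M[:3,:3].T+M[:3,3])@K.T;return q[:,:2]/q[:,2:]
def crop(im,x,y,w,h,s): return cv2.resize(im[y:y+h,x:x+w],None,fx=s,fy=s,interpolation=cv2.INTER_CUBIC)
E
python3 - <<'E'
from h import *
t=cv2.cvtColor(cv2.imread("pics/top0.png"),4); s=cv2.cvtColor(cv2.imread("pics/scene0.png"),4)
a=crop(t,160,160,130,95,6); save("pics/topc.png",a)
b=np.vstack([np.hstack([crop(t,310,180,80,60,5),crop(s,310,220,80,80,5)[:300]]),crop(s,170,115,160,60,5)]);save("pics/mix.png",b)
E
```

```text
(no output)
```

View pics/topc.png

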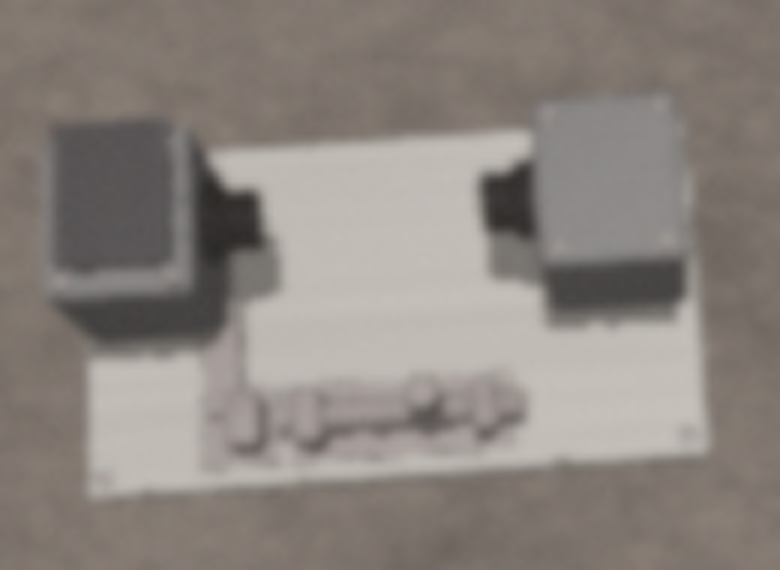

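View pics/mix.png

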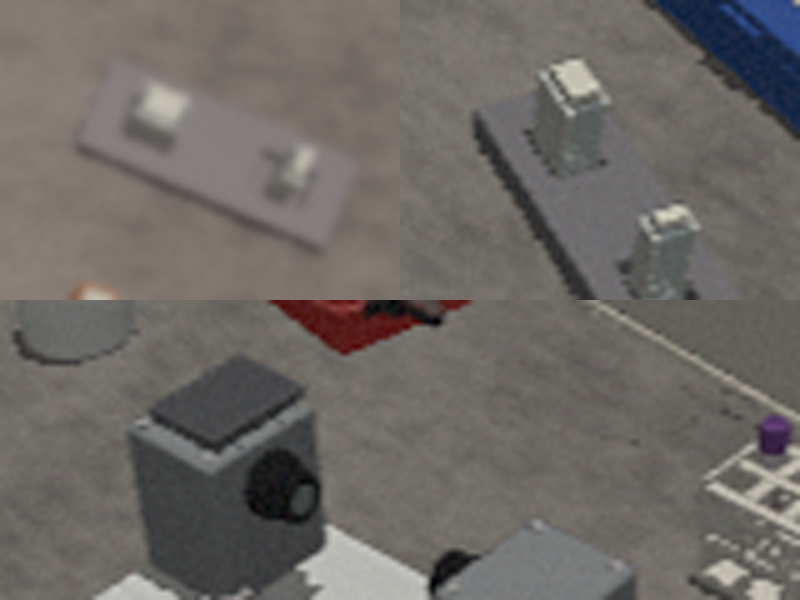

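Top crop: the plate's near corners are at (90,497) and (708,455) and the knob at about (428,390). Rack crop: its corners are at (112,62), (80,148), (325,247) and (355,160). The longer cell is in the left (+y) socket.

Run:
```python
from h import *
c=cam("top")
def px(x,y,s,ox,oy): return ox+(x+.5)/s-.5, oy+(y+.5)/s-.5
f=lambda x,y,z:back(c,*px(x,y,6,160,160),z)
g=lambda x,y,z:back(c,*px(x,y,5,310,180),z)
BL,BR=f(90,497,10),f(708,455,10);T1,T2=f(215,150,10),f(530,130,10)
print(BL,BR,np.linalg.norm(BL-BR),'(264)'); yv=(BL-BR)/np.linalg.norm(BL-BR); xv=np.array([yv[1],-yv[0],0])
print("yaw xaxis",np.degrees(np.arctan2(xv[1],xv[0])),"depth",(T1-BL)@xv,(T2-BL)@xv,'(150)')
O=(BL+BR)/2+100*xv;print("photometer",O)
k=f(428,390,52);print("knob",k,"local",(k-O)@xv,(k-O)@yv)
Q=np.array([g(112,62,14),g(80,148,14),g(325,247,14),g(355,160,14)]);print("rack",Q.mean(0),[np.linalg.norm(Q[i]-Q[i-1]) for i in range(4)])
ry=(Q[0]+Q[1]-Q[2]-Q[3]);ry/=np.linalg.norm(ry);print("rack y dir",np.degrees(np.arctan2(ry[1],ry[0])), "sock+",Q.mean(0)+36*ry)
print("celltop",g(162,100,55))
st=ctrl.state();m=R.from_rotvec(st["tool_rot"]).as_matrix();print(m.round(3))
```

```text
[431.34729486 183.11961459  10.        ] [469.04737984 -76.13469819  10.        ] 261.98109684649376 (264)
yaw xaxis 8.273807958280917 depth 149.70945205738425 149.33510890303916 (150)
photometer [549.15650498  67.88284187  10.        ]
knob [480.11702851  39.67806346  52.        ] local -72.37966707898843 -17.976168403266932
rack [ 548.17834596 -264.97673226   14.        ] [np.float64(133.79335150701507), np.float64(49.44105536146031), np.float64(133.49200958290598), np.float64(48.91396923914576)]
rack y dir 71.39092361150266 sock+ [ 559.66628595 -230.85888891   14.        ]
celltop [ 563.21844487 -229.16398393   55.        ]
[[ 0.893  0.45  -0.001]
 [ 0.45  -0.893  0.001]
 [-0.    -0.001 -1.   ]]
```

```bash
cat >> h.py <<'E'
def plan(x,y,z,yaw,n,st=None):
    """Rows from the measured pose to a tool-down pose, translation and yaw spread over n rows."""
    st=st or ctrl.state();p=np.array(st["tool_pos"]);Rm=R.from_rotvec(st["tool_rot"])
    t=np.radians(yaw);G=R.from_matrix(np.array([[np.cos(t),np.sin(t),0],[np.sin(t),-np.cos(t),0],[0,0,-1]]))
    w=(Rm.inv()*G).as_rotvec();d=(np.array([x,y,z])-p)/n
    print("tilt/yaw now",Rm.as_matrix()[:,2].round(4),np.degrees(np.arctan2(*Rm.as_matrix()[1::-1,0])).round(2),"pos",p.round(1))
    for i in range(n):
        A=Rm*R.from_rotvec(w*i/n);print((A.inv().apply(d)/50).round(3).tolist(),(np.degrees(w)/n/30).round(3).tolist())
E
python3 -c "
from h import *
plan(562,-230,302,71.4,10)"
```

```text
tilt/yaw now [-6.e-04  1.e-03 -1.e+00] 26.74 pos [ 303.6 -602.5  302. ]
[0.797, -0.433, 0.001] [-0.0, -0.0, -0.149]
[0.828, -0.369, 0.0] [-0.0, -0.0, -0.149]
[0.854, -0.304, 0.0] [-0.0, -0.0, -0.149]
[0.875, -0.236, 0.0] [-0.0, -0.0, -0.149]
[0.891, -0.168, 0.0] [-0.0, -0.0, -0.149]
[0.901, -0.098, 0.0] [-0.0, -0.0, -0.149]
[0.906, -0.027, 0.0] [-0.0, -0.0, -0.149]
[0.906, 0.043, 0.0] [-0.0, -0.0, -0.149]
[0.9, 0.114, 0.0] [-0.0, -0.0, -0.149]
[0.888, 0.184, 0.0] [-0.0, -0.0, -0.149]
```

Emit:
send_rows:
  rows: [0.8,-0.43,0,0,0,-0.15,1,0.83,-0.37,0,0,0,-0.15,1,0.85,-0.3,0,0,0,-0.15,1,0.875,-0.235,0,0,0,-0.15,1,0.89,-0.17,0,0,0,-0.15,1]

```text
time_s: 0.72
tool_pos: [433.4, -415.2, 302.5]
tool_rot: [-2.854, -1.312, 0.0]
contact_force: [-0.3, -0.9, -0.4]
gripper_width: 94.3
grasp_force: 0.0
```

Emit:
send_rows:
  rows: [0.9,-0.1,0,0,0,-0.15,0.5,0.905,-0.03,0,0,0,-0.15,0.5,0.905,0.04,0,0,0,-0.15,0.5,0.9,0.11,0,0,0,-0.15,0.5,0.89,0.18,0,0,0,-0.15,0.5]

```text
time_s: 1.35
tool_pos: [561.0, -228.1, 302.5]
tool_rot: [-2.543, -1.844, 0.0]
contact_force: [1.6, 0.2, -0.1]
gripper_width: 48.6
grasp_force: 0.0
```

Emit:
send_rows:
  rows: [0,0,0,0,0,0,0.5,0,0,0,0,0,0,0.5]

```text
time_s: 1.6
tool_pos: [560.1, -230.0, 302.4]
tool_rot: [-2.546, -1.84, 0.001]
contact_force: [-0.8, -0.1, 0.1]
gripper_width: 47.2
grasp_force: 0.0
```

Run:
```python
from h import *
st=ctrl.state();im=ctrl.get_image("wrist");save("pics/w1.png",im);c=cam("wrist",st)
print(st["time_s"],st["qd"].round(3))
import pickle;pickle.dump(st,open("w1.pkl","wb"))
plan(562,-230,302,71.4,1,st)
for P in([562,-230,49],[548,-265,14],[559.7,-230.9,14]):print(P,proj(c,P))
u,v=proj(c,[553,-255,30])[0].astype(int);x,y=max(u-100,0),max(v-75,0)
print("crop",x,y);save("pics/w1c.png",crop(im,x,y,200,150,4))
```

```text
1.6 [ 0.016 -0.003  0.014  0.003  0.     0.     0.   ]
tilt/yaw now [-8.e-04 -1.e-04 -1.e+00] 71.69 pos [ 560.1 -230.   302.4]
[0.012, 0.036, 0.008] [-0.001, 0.001, 0.01]
[562, -230, 49] [[282.36950325 198.90407733]]
[548, -265, 14] [[280.22556882 222.73288948]]
[559.7, -230.9, 14] [[280.54125777 193.08435307]]
crop 181 142
```

View pics/w1c.png

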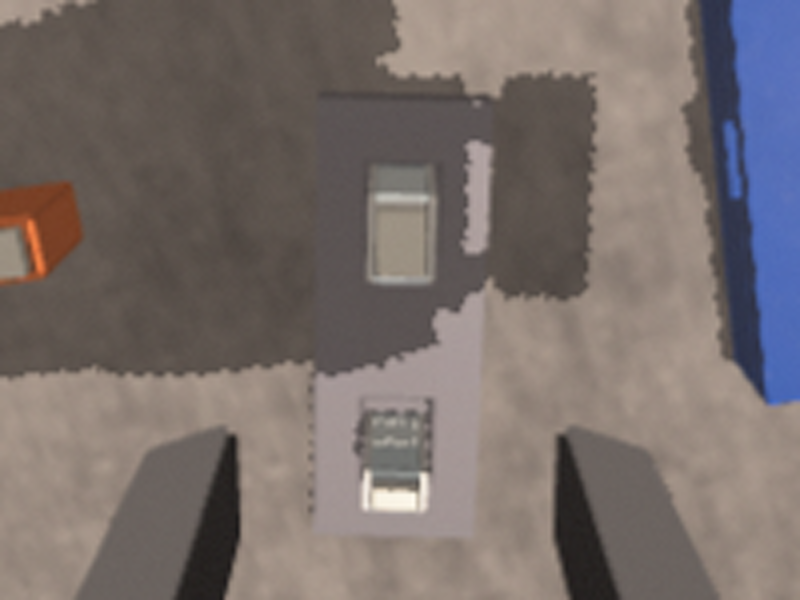

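The wrist crop shows the long cell's top face with corners at about (367,283), (435,284), (435,192) and (370,192), in line with the tool. The rack corners are at (318,95), (492,98), (472,536) and (313,530).

Run:
```python
from h import *
import pickle
st=pickle.load(open("w1.pkl","rb"));c=cam("wrist",st)
g=lambda p,z:back(c,181+(p[0]+.5)/4-.5,142+(p[1]+.5)/4-.5,z)
def an(Ps,z):
    Q=np.array([g(p,z) for p in Ps]);d=Q[3]+Q[2]-Q[0]-Q[1]
    print(Q.mean(0).round(1),"ydir",np.degrees(np.arctan2(d[1],d[0])).round(2),"w,l",np.linalg.norm(Q[0]-Q[1]).round(1),np.linalg.norm(d)/2)
    return Q.mean(0),d/np.linalg.norm(d)
an([(367,283),(435,284),(435,192),(370,192)],49)
m,d=an([(313,532),(472,537),(492,98),(318,95)],14);print("socket",m+36*d)
plan(480+20,60,302,98.3,7)
```

```text
[ 559.9 -231.9   49. ] ydir 70.78 w,l 18.1 24.88162030715386
[ 547.8 -265.6   14. ] ydir 70.09 w,l 49.7 136.56124036123967
socket [ 560.08737785 -231.73390786   14.        ]
tilt/yaw now [-7.e-04 -3.e-04 -1.e+00] 71.64 pos [ 559.8 -230.5  302.4]
[0.734, -0.424, 0.001] [-0.0, 0.0, -0.127]
[0.76, -0.374, 0.001] [-0.0, 0.0, -0.127]
[0.784, -0.323, 0.001] [-0.0, 0.0, -0.127]
[0.803, -0.27, 0.001] [-0.0, 0.0, -0.127]
[0.82, -0.216, 0.001] [-0.0, 0.0, -0.127]
[0.832, -0.161, 0.001] [-0.0, 0.0, -0.127]
[0.841, -0.105, 0.001] [-0.0, 0.0, -0.127]
```

Emit:
send_rows:
  rows: [0.735,-0.425,0,0,0,-0.127,0,0.76,-0.375,0,0,0,-0.127,0,0.785,-0.32,0,0,0,-0.127,0,0.8,-0.27,0,0,0,-0.127,0]

```text
time_s: 2.15
tool_pos: [525.3, -63.7, 302.8]
tool_rot: [2.279, 2.161, -0.0]
contact_force: [0.9, 0.8, -0.5]
gripper_width: 10.3
grasp_force: 0.0
```

Emit:
send_rows:
  rows: [0.82,-0.215,0,0,0,-0.127,0,0.83,-0.16,0,0,0,-0.127,0,0.84,-0.105,0,0,0,-0.127,0,0,0,0,0,0,0,0,0,0,0,0,0,0,0]

```text
time_s: 2.78
tool_pos: [500.4, 59.2, 302.7]
tool_rot: [2.055, 2.375, -0.001]
contact_force: [-0.3, -0.5, 0.0]
gripper_width: 0.5
grasp_force: 0.0
```

Run:
```python
from h import *
st=ctrl.state();im=ctrl.get_image("wrist");save("pics/w2.png",im);c=cam("wrist",st)
print(st["time_s"],st["qd"].round(3))
import pickle;pickle.dump(st,open("w2.pkl","wb"))
plan(500,60,302,98.3,1,st)
print(proj(c,[[549,68,10],[480,40,52]]))
save("pics/w2c.png",crop(im,110,60,400,300,2))
```

```text
2.775 [ 0.01   0.004  0.006 -0.002  0.     0.001  0.   ]
tilt/yaw now [ 0.e+00 -5.e-04 -1.e+00] 98.26 pos [500.4  59.2 302.7]
[0.016, -0.006, 0.014] [-0.0, 0.001, -0.001]
[[322.83593107 190.26401039]
 [259.01693884 215.12920286]]
```

View pics/w2c.png

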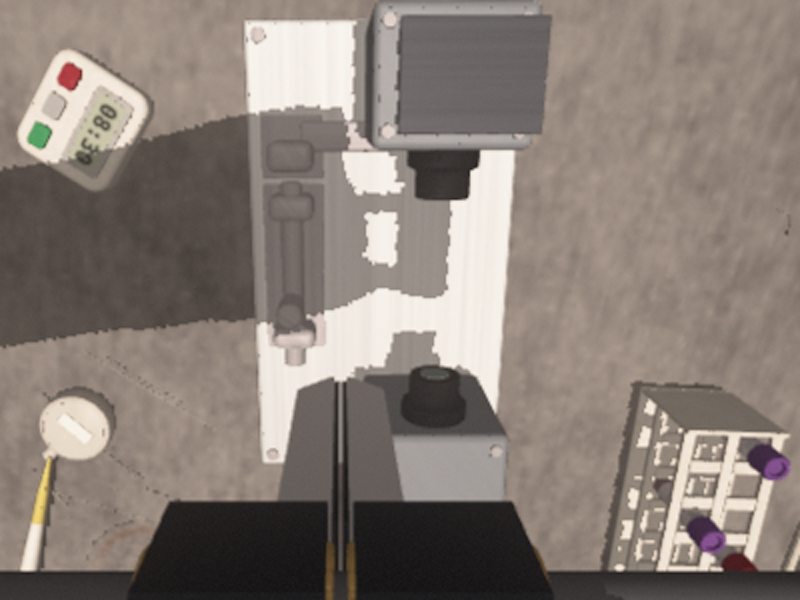

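The wrist crop shows the plate's left corners at (246,20) and (263,462), and its right edge running through (513,150). The lamp snout's end is at (443,198), the detector snout's face at (434,374), and the knob at about (291,308).

Run:
```python
from h import *
import pickle
st=pickle.load(open("w2.pkl","rb"));c=cam("wrist",st)
g=lambda x,y,z:back(c,110+(x+.5)/2-.5,60+(y+.5)/2-.5,z)
A,B=g(246,20,10),g(263,462,10);y=(A-B)/np.linalg.norm(A-B);x=np.array([y[1],-y[0],0]);O=(A+B)/2+100*x
print("len",np.linalg.norm(A-B),"yaw",np.degrees(np.arctan2(y[1],y[0])),"O",O,"width",[(g(*p,10)-A)@x for p in((513,160),(504,340))])
for n,p in dict(lamp=(443,198,76),det=(434,374,70),k64=(291,300,64),k52=(291,308,52)).items():
    P=g(*p);print(n,P.round(1),(P-O)@x,(P-O)@y)
im=cv2.cvtColor(cv2.imread("pics/w2.png"),4)
a=crop(im,225,110,75,75,8);
t=cv2.cvtColor(cv2.imread("pics/scene0.png"),4);save("pics/k.png",np.hstack([a[:, :400],crop(t,195,165,50,75,8)]))
def o(P):return O+P[0]*x+P[1]*y+np.array([0,0,P[2]-10])
for yy in (-22,-17.5,-12):
  print(yy,[(proj(c,o((-75,yy,z)))[0]-[225,110])*8 for z in(38,64)],[(proj(cam("scene"),o((-75,yy,z)))[0]-[195,165])*8+[400,0] for z in(38,64)])
```

```text
len 261.2268067990831 yaw 98.25282596447352 O [549.26737922  67.32978109  10.        ] width [np.float64(146.2913160128696), np.float64(148.68508855567507)]
lamp [540.7 111.6  76. ] -2.162134062142021 45.00373821919072
det [553.9  21.6  70. ] -1.9599408395426878 -45.88738693497269
k64 [475.8  48.7  64. ] -75.39011136407892 -7.842339653558463
k52 [475.9  40.9  52. ] -76.43500635324695 -15.577062651724006
-22 [array([260.77748445, 846.27125655]), array([247.47867654, 903.97182224])] [array([672.55392302, 221.06995157]), array([663.94684659, 149.54685519])]
-17.5 [array([260.1166251, 814.9674009]), array([246.71830467, 870.56217436])] [array([661.18696548, 214.27491233]), array([652.37512076, 142.7882104 ])]
-12 [array([259.30254379, 776.4056651 ]), array([245.7810923 , 829.38240868])] [array([647.36623559, 206.01303561]), array([638.3068728 , 134.57143339])]
```

View pics/k.png

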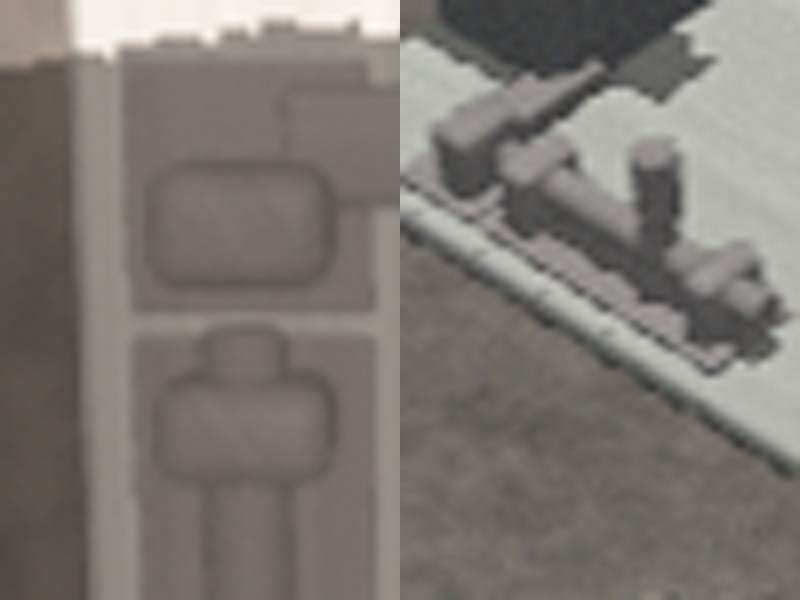

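The scene crop shows the knob's top at about (657,147), which puts it at local y of about -18 mm, close to fully drawn. I'll push it from its -y side with closed fingers.

```bash
python3 -c "
from h import *
plan(480.8,8.8,302,98.25,2)
plan(480.8,8.8,139,98.25,5)"
```

```text
tilt/yaw now [-1.e-04 -4.e-04 -1.e+00] 98.24 pos [500.5  59.1 302.6]
[-0.469, -0.267, 0.007] [-0.0, 0.0, -0.0]
[-0.469, -0.267, 0.007] [-0.0, 0.0, -0.0]
tilt/yaw now [-1.e-04 -4.e-04 -1.e+00] 98.24 pos [500.5  59.1 302.6]
[-0.187, -0.107, 0.655] [-0.0, 0.0, -0.0]
[-0.188, -0.107, 0.655] [-0.0, 0.0, -0.0]
[-0.188, -0.107, 0.655] [-0.0, 0.0, -0.0]
[-0.188, -0.107, 0.655] [-0.0, 0.0, -0.0]
[-0.188, -0.107, 0.655] [-0.0, 0.0, -0.0]
```

Emit:
send_rows:
  rows: [-0.47,-0.267,0,0,0,0,0,-0.47,-0.267,0,0,0,0,0,0,0,0.9,0,0,0,0,0,0,0.9,0,0,0,0,0,0,0.9,0,0,0,0]

```text
time_s: 3.45
tool_pos: [480.8, 8.6, 166.5]
tool_rot: [2.056, 2.374, 0.0]
contact_force: [0.5, -0.4, -0.4]
gripper_width: 0.4
grasp_force: 0.0
```

Emit:
send_rows:
  rows: [0,0,0.37,0,0,0,0,0,0,0.2,0,0,0,0,0,0,0,0,0,0,0]

```text
time_s: 3.82
tool_pos: [480.8, 9.7, 139.1]
tool_rot: [-2.054, -2.377, 0.001]
contact_force: [-0.5, 1.1, 0.1]
gripper_width: 0.8
grasp_force: 0.0
```

Emit:
send_rows:
  rows: [0.1,0,0,0,0,0,0,0.1,0,0,0,0,0,0,0.1,0,0,0,0,0,0]

```text
time_s: 4.2
tool_pos: [478.8, 25.6, 139.7]
tool_rot: [2.052, 2.378, 0.001]
contact_force: [1.0, -1.5, 1.2]
gripper_width: 0.5
grasp_force: 1.1
```

Emit:
send_rows:
  rows: [0.1,0,0,0,0,0,0,0.1,0,0,0,0,0,0,0.1,0,0,0,0,0,0]

```text
time_s: 4.58
tool_pos: [476.4, 40.4, 139.3]
tool_rot: [2.052, 2.378, 0.0]
contact_force: [1.2, -2.2, 1.2]
gripper_width: 0.5
grasp_force: 1.2
```

Emit:
send_rows:
  rows: [0.1,0,0,0,0,0,0,0.1,0,0,0,0,0,0,0.06,0,0,0,0,0,0]

```text
time_s: 4.95
tool_pos: [474.4, 53.3, 139.2]
tool_rot: [-2.052, -2.379, -0.0]
contact_force: [0.8, -1.5, 1.8]
gripper_width: 0.7
grasp_force: 1.1
```

Emit:
send_rows:
  rows: [0.04,0,0,0,0,0,0,0.04,0,0,0,0,0,0]

```text
time_s: 5.2
tool_pos: [474.1, 55.7, 139.2]
tool_rot: [2.053, 2.377, -0.002]
contact_force: [4.7, -16.8, 3.4]
gripper_width: 0.3
grasp_force: 8.4
```

Emit:
send_rows:
  rows: [0.04,0,0,0,0,0,0,0.02,0,0,0,0,0,0]

```text
time_s: 5.45
tool_pos: [474.0, 56.3, 139.2]
tool_rot: [2.054, 2.373, -0.005]
contact_force: [7.1, -29.0, 4.7]
gripper_width: 0.7
grasp_force: 14.5
```

Emit:
send_rows:
  rows: [-0.2,0,0,0,0,0,0,-0.5,0,0,0,0,0,0,0,0,-0.9,0,0,0,0,0,0,-0.9,0,0,0,0,0,0,-0.9,0,0,0,0.5]

```text
time_s: 6.08
tool_pos: [478.1, 25.3, 275.4]
tool_rot: [-2.052, -2.378, 0.0]
contact_force: [-0.2, -0.4, -0.0]
gripper_width: 7.5
grasp_force: 0.0
```

Emit:
send_rows:
  rows: [0,0,-0.5,0,0,0,0.5,0,0,0,0,0,0,0.5]

```text
time_s: 6.32
tool_pos: [479.0, 25.5, 300.7]
tool_rot: [2.051, 2.377, 0.003]
contact_force: [0.4, -0.4, -0.3]
gripper_width: 26.7
grasp_force: 0.0
```

Run:
```python
from h import *
st=ctrl.state();im=ctrl.get_image("wrist");sc=ctrl.get_image("scene");c=cam("wrist",st)
O=np.array([548.1,67.1,0]);a=np.radians(8.25);x=np.array([np.cos(a),np.sin(a),0]);y=np.array([-np.sin(a),np.cos(a),0])
L=lambda X,Y,Z:O+X*x+Y*y+[0,0,Z]
for k in(0,35):
    print(k,(proj(c,L(-75,-18+k,64))[0]-[140,20])*2,(proj(cam("scene"),L(-75,-18+k,64))[0]-[195,150])*5+[480,0])
b=crop(sc,195,150,60,84,5)
save("pics/w3.png",np.hstack([crop(im,140,20,240,210,2),b]))
import pickle;pickle.dump(st,open("w3.pkl","wb"))
plan(560,-232,250,70.5,8)
```

```text
0 [278.87819556 341.58671547] [636.6892305  166.11061733]
35 [278.97678955 270.43078162] [581.56529205 133.86577683]
tilt/yaw now [-6.e-04  1.e-04 -1.e+00] 98.41 pos [478.2  25.2 298.6]
[-0.666, 0.108, 0.121] [-0.0, -0.0, 0.116]
[-0.658, 0.149, 0.121] [-0.0, -0.0, 0.116]
[-0.648, 0.188, 0.121] [-0.0, -0.0, 0.116]
[-0.635, 0.228, 0.121] [-0.0, -0.0, 0.116]
[-0.62, 0.266, 0.121] [-0.0, -0.0, 0.116]
[-0.603, 0.303, 0.121] [-0.0, -0.0, 0.116]
[-0.583, 0.339, 0.121] [-0.0, -0.0, 0.116]
[-0.562, 0.374, 0.121] [-0.0, -0.0, 0.116]
```

View pics/w3.png

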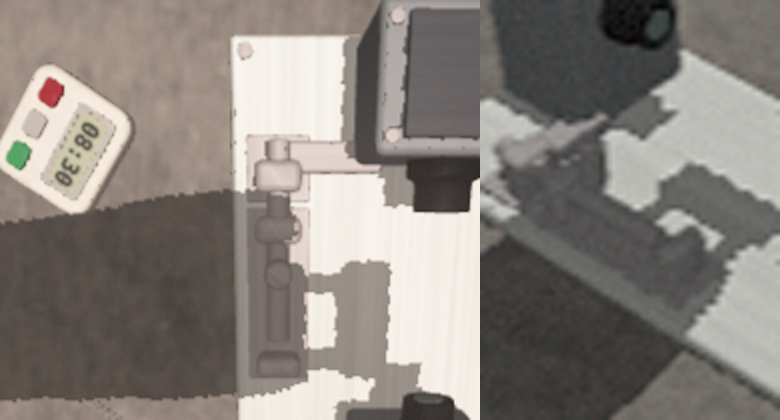

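The wrist view shows the knob at (279,272), which matches the predicted home position of (279,270). The bolt's tip is through the keeper, so it is home. Next is the cell.

Emit:
send_rows:
  rows: [-0.665,0.11,0.1,0,0,0.116,0.5,-0.66,0.15,0.1,0,0,0.116,0.5,-0.65,0.19,0.1,0,0,0.116,0.5,-0.635,0.23,0.1,0,0,0.116,0.5]

```text
time_s: 6.92
tool_pos: [520.3, -106.3, 278.4]
tool_rot: [-2.331, -2.106, 0.001]
contact_force: [-0.1, 0.6, 0.2]
gripper_width: 46.8
grasp_force: 0.0
```

Emit:
send_rows:
  rows: [-0.62,0.265,0.1,0,0,0.116,0.5,-0.6,0.3,0.1,0,0,0.116,0.5,-0.585,0.34,0.1,0,0,0.116,0.5,-0.56,0.375,0.1,0,0,0.116,0.5,0,0,0,0,0,0,0.5]

```text
time_s: 7.55
tool_pos: [560.9, -235.4, 258.2]
tool_rot: [-2.569, -1.807, 0.002]
contact_force: [-0.3, 0.1, -1.1]
gripper_width: 47.1
grasp_force: 0.0
```

Emit:
send_rows:
  rows: [0,0,0,0,0,0,0.5]

```text
time_s: 7.68
tool_pos: [560.9, -232.0, 258.9]
tool_rot: [-2.564, -1.814, 0.0]
contact_force: [1.0, 0.1, -0.1]
gripper_width: 47.0
grasp_force: 0.0
```

Run:
```python
from h import *
plan(560,-232,119,70.5,1)
st=ctrl.state();im=ctrl.get_image("wrist");c=cam("wrist",st)
u,v=proj(c,[560,-232,49])[0].astype(int);print(u,v,st["time_s"])
b=crop(im,u-75,v-55,150,110,5)
O=np.array([560,-232,0]);a=np.radians(70.5-90);x=np.array([np.cos(a),np.sin(a),0]);y=np.array([-x[1],x[0],0])
q=(proj(c,[O+i*9*x+j*12*y+[0,0,49] for i,j in((1,1),(1,-1),(-1,-1),(-1,1))])-[u-75,v-55]+.5)*5-.5
cv2.polylines(b,[q.round().astype(np.int32)],True,(255,0,0),1);save("pics/w4.png",b)
```

```text
tilt/yaw now [-4.e-04  5.e-04 -1.e+00] 70.55 pos [ 560.9 -232.   258.9]
[-0.007, -0.016, 2.798] [-0.001, -0.001, 0.002]
279 211 7.675
```

View pics/w4.png

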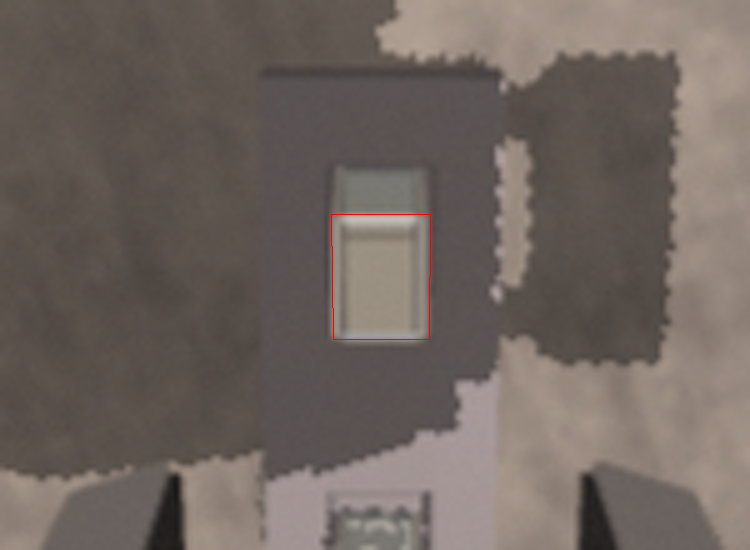

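The predicted outline lies on the cell's top face at (333–430, 215–340), and the tool is aligned with it. I'll descend and grip.

Emit:
send_rows:
  rows: [-0.007,-0.016,0.8,0,0,0,0.5,0,0,0.8,0,0,0,0.5,0,0,0.7,0,0,0,0.5,0,0,0.35,0,0,0,0.5,0,0,0.15,0,0,0,0.5]

```text
time_s: 8.35
tool_pos: [560.0, -231.6, 118.9]
tool_rot: [-2.563, -1.815, 0.0]
contact_force: [0.8, 0.5, 1.6]
gripper_width: 47.2
grasp_force: 0.0
```

Emit:
send_rows:
  rows: [0,0,0,0,0,0,0.5,0,0,0,0,0,0,0.3,0,0,0,0,0,0,0.1,0,0,0,0,0,0,0,0,0,0,0,0,0,0]
  squeeze: 12

```text
time_s: 8.98
tool_pos: [560.1, -232.1, 119.6]
tool_rot: [2.564, 1.814, 0.0]
contact_force: [-1.1, 0.1, 5.2]
gripper_width: 17.8
grasp_force: 12.0
```

Emit:
send_rows:
  rows: [0,0,0,0,0,0,0,0,0,0,0,0,0,0]

```text
time_s: 9.22
tool_pos: [560.1, -232.0, 119.5]
tool_rot: [2.564, 1.814, 0.0]
contact_force: [-1.2, 0.0, 5.7]
gripper_width: 18.0
grasp_force: 12.0
```

Emit:
send_rows:
  rows: [0,0,-0.2,0,0,0,0,0,0,-0.4,0,0,0,0,0,0,-0.7,0,0,0,0,0,0,-0.8,0,0,0,0,0,0,-0.8,0,0,0,0]

```text
time_s: 9.85
tool_pos: [559.8, -231.8, 267.0]
tool_rot: [2.564, 1.815, 0.001]
contact_force: [0.1, 0.7, -1.3]
gripper_width: 18.0
grasp_force: 12.0
```

Run:
```python
from h import *
st=ctrl.state();print(st["time_s"],st["gripper_width"],st["contact_force"])
plan(548.1,67.1,272,98.25,10,st)
```

```text
9.85 17.999800843853883 [ 0.0593024   0.73240005 -1.34467587]
tilt/yaw now [ 9.e-04 -2.e-04 -1.e+00] 70.58 pos [ 559.8 -231.8  267. ]
[0.556, -0.221, -0.01] [0.0, 0.0, -0.092]
[0.566, -0.194, -0.01] [0.0, 0.0, -0.092]
[0.575, -0.166, -0.01] [0.0, 0.0, -0.092]
[0.582, -0.138, -0.01] [0.0, 0.0, -0.092]
[0.588, -0.11, -0.01] [0.0, 0.0, -0.092]
[0.593, -0.082, -0.01] [0.0, 0.0, -0.092]
[0.596, -0.053, -0.01] [0.0, 0.0, -0.092]
[0.598, -0.024, -0.01] [0.0, 0.0, -0.092]
[0.598, 0.005, -0.01] [0.0, 0.0, -0.092]
[0.597, 0.034, -0.01] [0.0, 0.0, -0.092]
```

Emit:
send_rows:
  rows: [0.555,-0.22,-0.01,0,0,-0.092,0,0.565,-0.195,-0.01,0,0,-0.092,0,0.575,-0.165,-0.01,0,0,-0.092,0,0.58,-0.14,-0.01,0,0,-0.092,0,0.59,-0.11,-0.01,0,0,-0.092,0]

```text
time_s: 10.48
tool_pos: [553.8, -80.3, 266.4]
tool_rot: [-2.323, -2.114, 0.001]
contact_force: [0.4, 0.2, -0.3]
gripper_width: 18.0
grasp_force: 12.0
```

Emit:
send_rows:
  rows: [0.595,-0.08,-0.01,0,0,-0.092,0,0.595,-0.055,-0.01,0,0,-0.092,0,0.6,-0.025,-0.01,0,0,-0.092,0,0.6,0.005,-0.01,0,0,-0.092,0,0.595,0.035,-0.01,0,0,-0.092,0]

```text
time_s: 11.1
tool_pos: [548.2, 69.0, 269.2]
tool_rot: [-2.054, -2.377, -0.0]
contact_force: [0.4, 0.3, 0.4]
gripper_width: 17.7
grasp_force: 12.0
```

Emit:
send_rows:
  rows: [0,0,0,0,0,0,0,0,0,0,0,0,0,0]

```text
time_s: 11.35
tool_pos: [548.4, 67.1, 269.1]
tool_rot: [-2.057, -2.374, 0.001]
contact_force: [0.3, -0.1, -0.3]
gripper_width: 17.5
grasp_force: 12.0
```

Run:
```python
from h import *
import pickle
st=ctrl.state();im=ctrl.get_image("wrist");c=cam("wrist",st);print(st["time_s"],st["gripper_width"])
plan(548.1,67.1,163,98.25,1,st)
# overlay the model of plate and snouts on the earlier clear view and on this one
O=np.array([548.1,67.1,0]);a=np.radians(8.25);x=np.array([np.cos(a),np.sin(a),0]);y=np.array([-np.sin(a),np.cos(a),0])
L=lambda X,Y,Z:O+X*x+Y*y+[0,0,Z]
def draw(im,c,ox,oy,w,h,s):
    b=crop(im,ox,oy,w,h,s)
    t=np.linspace(0,6.3,40)
    for S in([L(-100,-132,10),L(-100,132,10),L(50,132,10),L(50,-132,10)],[L(13*np.cos(k),45,70+13*np.sin(k)) for k in t],[L(13*np.cos(k),-45,70+13*np.sin(k)) for k in t]):
        q=(proj(c,S)-[ox,oy]+.5)*s-.5;cv2.polylines(b,[q.round().astype(np.int32)],True,(255,0,0),1)
    return b
w2=cv2.cvtColor(cv2.imread("pics/w2.png"),4)
A=draw(w2,cam("wrist",pickle.load(open("w2.pkl","rb"))),220,50,160,240,2.5)
B=draw(im,c,190,90,160,240,2.5)
save("pics/w5.png",np.hstack([A,B]))
```

```text
11.35 17.529120223841904
tilt/yaw now [-2.e-04 -2.e-04 -1.e+00] 98.18 pos [548.4  67.1 269.1]
[0.002, -0.005, 2.122] [-0.0, 0.0, -0.002]
```

View pics/w5.png

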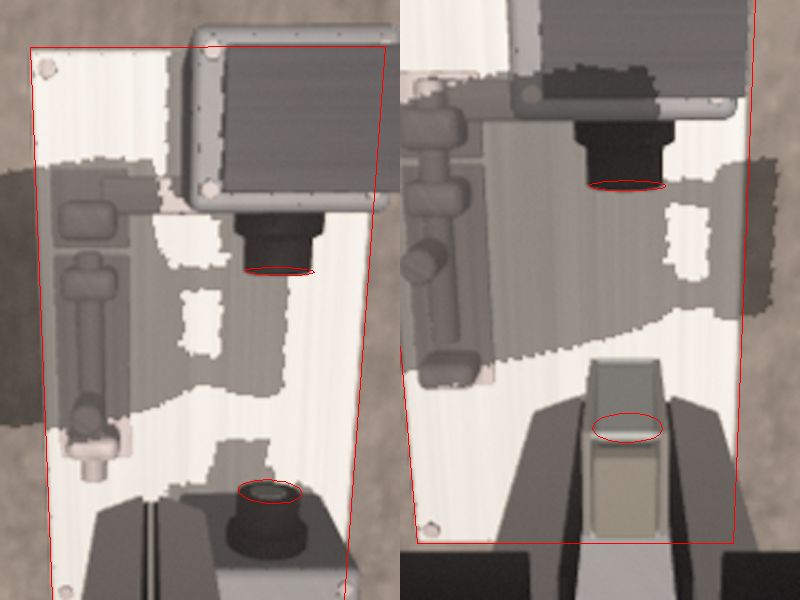

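The model outlines match the snouts to about 0.6 mm, and the cell sits upright and square between the pads. I'll lower it 106 mm into the gap with a small shift to -x.

Emit:
send_rows:
  rows: [0,-0.016,0.6,0,0,0,0,0,0,0.6,0,0,0,0,0,0,0.5,0,0,0,0,0,0,0.3,0,0,0,0,0,0,0.12,0,0,0,0]

```text
time_s: 12.02
tool_pos: [547.5, 66.5, 162.7]
tool_rot: [-2.058, -2.373, 0.001]
contact_force: [0.0, 0.2, -0.6]
gripper_width: 17.9
grasp_force: 12.0
```

Emit:
send_rows:
  rows: [0,0,0,0,0,0,0,0,0,0,0,0,0,0,0,0,0,0,0,0,0]

```text
time_s: 12.4
tool_pos: [547.8, 66.9, 163.8]
tool_rot: [2.057, 2.374, 0.001]
contact_force: [-0.7, 0.4, 0.1]
gripper_width: 17.9
grasp_force: 12.0
```

Run:
```python
from h import *
st=ctrl.state();print(st["time_s"],st["gripper_width"],st["contact_force"],abs(st["qd"]).max())
plan(547.5,67.0,163,98.25,1,st)
im=ctrl.get_image("wrist");s=ctrl.get_image("scene")
O=np.array([547.5,67,0]);a=np.radians(8.25);x=np.array([np.cos(a),np.sin(a),0]);y=np.array([-np.sin(a),np.cos(a),0])
L=lambda X,Y,Z:O+X*x+Y*y+[0,0,Z]
print((proj(cam("scene"),[L(0,0,70),L(0,0,92.5),L(0,0,47.5)])-[180,110])*4)
save("pics/f.png",np.hstack([crop(im,140,60,200,200,2),crop(s,180,110,100,100,4)]))
```

```text
12.4 17.880502811796326 [-0.66793893  0.44518513  0.09642614] 0.0028194951023337743
tilt/yaw now [ 1.e-03  1.e-04 -1.e+00] 98.17 pos [547.8  66.9 163.8]
[0.002, -0.007, 0.017] [0.002, 0.0, -0.003]
[[254.83500708 207.69306476]
 [252.20556483 175.69978808]
 [257.37974441 238.65570907]]
```

View pics/f.png

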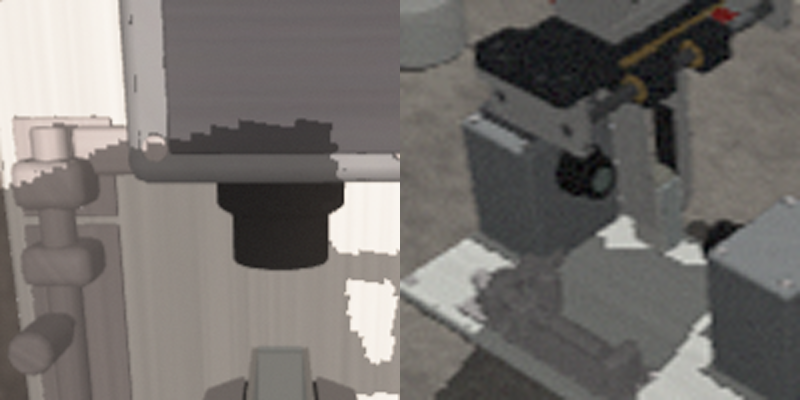

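The wrist view shows the cell at column 281, in line with the lamp snout at 281. The scene view shows it upright between the snouts and clear of the instrument, with the bolt still in its keeper.

```bash
python3 -c "
from plant import ctrl
print(ctrl.close_job())"
```

```text
the job is handed in; nothing more can be done
None
```

The bolt is home in its keeper, the longer cuvette is held upright and square in the middle of the light path by its frosted faces, and the job was handed in at about 12.5 s; the hand-in returned no verdict.

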